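# Bleed the air line and uncouple the blow-off nozzles

## Robot

A 7-joint arm with a two-finger parallel gripper is mounted at the origin on the work surface. World frame = base frame: x ahead of the robot, y to its left, z up, the work surface at z = 0. Lengths are in m, angles in rad, forces in N, time in s.
With the tool pointing down it reaches from about 0.4 to 0.875 m from the base axis. Payload 19.3 kg.
Tool frame: the origin (TCP) lies at the very end of the fingers, on their centre line; the grasp point (between the pads) lies 19 mm behind it; z points along the fingers, y is the line along which they close (so a half turn about z gives the same grasp; the last joint's range is limited). The gripper opens to 85 mm and grips with 20 to 120 N. Pads are 22 mm wide; open, the fingers measure 114 mm over their backs; the gripper's body (76 mm by 85 mm) begins 54 mm behind the grasp point. The pads swing forward as they close: fully open they stand 13 mm farther back than shut.
Start: joints at [-1.178, 0.521, -0.036, 1.599, 0.021, 1.021, -0.113], TCP at [0.279, 0.559, 0.231] pointing down, gripper open.
Joint ranges: [-2.91, 2.91], [-0.3, 2.13], [-1.5, 1.42], [0.17, 2.43], [-1.26, 4.41], [0.16, 1.93], [-2.52, 2.52]. Speed limits (rad/s): [1.89, 1.89, 2.39, 2.39, 3.01, 3.01, 3.01].

## Interface

Orientations are given as [roll, pitch, yaw] about the fixed x, y, z axes, in that order (R = Rz(yaw) Ry(pitch) Rx(roll)).
In Python, from workcell import bot gives the robot as it stands.
- The arm moves only by the tool jog_arm, never from a script. Its argument "motion" is a list of rows, each a list of 5 numbers: the shift along the tool's x, y, z scaled (see below), then the turn about the tool's z scaled (see below), then the opening, from 0 (shut) to 1 (fully open). A call has 1 to 12 rows; each row shifts and turns the commanded pose from where the row before left it, along the tool's axes as they then stand; what a row does not reach is not made up. The controller multiplies each number of a shift by 30 mm and each number of a turn by 0.08 rad. A row lasts 1/10 s, in which the tool goes at most 50 mm and 8.59 degrees, less where a joint would pass 70% of its speed; a pose out of reach is approached as far as the arm can. A call with a number of a shift or a turn outside -1 to 1 is refused whole. A call with a gripper value outside its range is refused whole. The fingers move at their own pace and stop on an object; "newtons" is the grip in N (left out, the last holds). Time passes only in rows, so rows that do not move let the fingers close. It gives the time, the measured TCP pose, the force, the opening and the grip force at its end, in the units of the state.
- bot.observe(): the state, without advancing time (a new reading comes with each control period).
- bot.grab_frame(name): name is "side" or "top"; returns a dict with "pixels" (420x560x3 uint8, red, green, blue), "fovy" (degrees; the focal length in pixels is half the picture's height over the tangent of half this angle, whatever the lens; pixels are square), "cx", "cy" (the principal point, pixels), "rvec" (rotation vector, rad) and "tvec" (3), from world to camera coordinates, as OpenCV has them. Camera axes: x right, y down, z forward; pixel columns grow to the right and rows downward; lengths in m; the calibration is good to about 2 mm. A picture is of the moment at which its call begins. There is no depth.
- bot.job_done(): hands the job in; it is judged then, once.
The state is a dict: "clock": time; "qpos": joint angles; "qd": joint speeds; "joint_efforts": joint torques, N m; "position": TCP position; "tool_rot": TCP orientation; "force": force on the tool from outside, world axes, zero at the start; "moment": the same for the moment, N m; "grip_width": finger opening in m; "finger_force": force on a finger pad.
Only numpy, scipy, OpenCV 4.12 (cv2) and the standard library are available. Lean on these libraries where they do the work, as an engineer would, in place of code of your own. Each camera call takes 0.05 s, during which the arm holds its last target. There are 200 camera calls.

## Task

End of shift at the block-carving bench: first bleed the air line by cranking the red handwheel anticlockwise until you feel it come up against its stop, then back it off a quarter turn so that it will not seize. Only then uncouple every blow-off nozzle from the blue manifold (press the coupling's orange sleeve tab fully down so that the nozzle pops up, then pull the nozzle out and see that the sleeve snaps forward) and put them all in the grey tray; leave the printing blocks and the mallet alone.

Things in the scene. Friction and masses are not known exactly. Their poses are not given: they have to be found in the camera images.
- barrel_a (a point): red blow-off nozzle: barrel 26 x 26 mm square, from 26 mm behind to 48 mm ahead (+x) of this point, then a brass tip to 60 mm; steel nipple 18 mm across points to -z, its end 58 mm below this point. 0.13-0.24 kg. Point: barrel's centre line above the nipple; z away from nipple. 24 mm above the coupling's mouth when locked, 32 when popped up. May be absent
- barrel_b (a point): green blow-off nozzle: same shape, sizes and point as the red one; may be absent
- barrel_c (a point): yellow blow-off nozzle: same shape, sizes and point as the red one; may be absent
- mouth_1 (a point): mouth of quick coupling 1 (y = -110 mm end of the blue manifold bar, 110 mm pitch along the bar): centre of the upright brass coupling's top rim, 105 mm above the bench; axes are the manifold's (y along the bar, -x to the thumb tabs)
- tab_1 (a point): pressing point on top of the orange thumb tab of coupling 1's steel sleeve, 62 mm out from the coupling's axis (-x side) and 96 mm above the bench with the sleeve forward; the tab is 30 mm wide, 6 mm thick and runs from 18 to 78 mm out
- sleeve_1 (a joint): sleeve of coupling 1, m pressed down: 0 forward (4 N spring), stop 0.010 (8 N). Past 0.007 the lock opens and an ejector pops the nozzle up 8 mm; let go, the sleeve then stays back at 5 to 6 mm until the nozzle is pulled up out (15 N or less), when it snaps forward. Until popped, the nozzle cannot be pulled out
- mouth_2 (a point): mouth of quick coupling 2 (middle of the blue manifold bar, 110 mm pitch along the bar): centre of the upright brass coupling's top rim, 105 mm above the bench; axes are the manifold's (y along the bar, -x to the thumb tabs)
- tab_2 (a point): pressing point on top of the orange thumb tab of coupling 2's steel sleeve, 62 mm out from the coupling's axis (-x side) and 96 mm above the bench with the sleeve forward; the tab is 30 mm wide, 6 mm thick and runs from 18 to 78 mm out
- sleeve_2 (a joint): sleeve of coupling 2, m pressed down: 0 forward (4 N spring), stop 0.010 (8 N). Past 0.007 the lock opens and an ejector pops the nozzle up 8 mm; let go, the sleeve then stays back at 5 to 6 mm until the nozzle is pulled up out (15 N or less), when it snaps forward. Until popped, the nozzle cannot be pulled out
- mouth_3 (a point): mouth of quick coupling 3 (y = +110 mm end of the blue manifold bar, 110 mm pitch along the bar): centre of the upright brass coupling's top rim, 105 mm above the bench; axes are the manifold's (y along the bar, -x to the thumb tabs)
- tab_3 (a point): pressing point on top of the orange thumb tab of coupling 3's steel sleeve, 62 mm out from the coupling's axis (-x side) and 96 mm above the bench with the sleeve forward; the tab is 30 mm wide, 6 mm thick and runs from 18 to 78 mm out
- sleeve_3 (a joint): sleeve of coupling 3, m pressed down: 0 forward (4 N spring), stop 0.010 (8 N). Past 0.007 the lock opens and an ejector pops the nozzle up 8 mm; let go, the sleeve then stays back at 5 to 6 mm until the nozzle is pulled up out (15 N or less), when it snaps forward. Until popped, the nozzle cannot be pulled out
- wheel (a joint): bleed valve's red handwheel, rad, grows anticlockwise seen from above (opening); hard stop (fully open) at 18.85; three turns in all; stays where it is left, 0.1 N m of friction
- knob (a point): centre (half-way up) of the black upright spinner knob on the handwheel's rim: 24 mm across, 50 mm tall, turns freely about its own upright axis; this point is 131 mm above the bench, 55 mm from the wheel's axis, and goes round with the wheel
- wheel_axis (a point): centre of the handwheel, 98 mm above the bench; the wheel's axis is upright; the wheel is 122 mm across its rim, 12 mm thick; axes do not turn with the wheel
- tray_in (a point): loose grey tray, 130 x 200 x 36 mm outside with 5 mm walls and floor, 1 kg: centre of its inner floor; x along the short side, y along the long side
- block_1: dark carved wooden printing block 100 x 80 x 30 mm with a light handle on top; a bystander, leave alone; origin under its centre
- block_2: dark carved wooden printing block 90 x 70 x 30 mm with a light handle on top; a bystander, leave alone; origin under its centre
- mallet: wooden mallet, head 60 x 100 x 55 mm, handle 150 mm along its -x; a bystander, leave alone; origin under the head
Things that resemble listed ones, but are neither listed nor needed, are in the scene too. What is shaped like the part that bears barrel_c but purple is not meant. Of the things that look like the part that bears barrel_b, the larger one is meant.

How it is judged:
On the way, in this order (a step that is already met when the one before it is completed fails the run):
1. the bleed valve's handwheel is opened to its stop (within 0.15 rad) with every nozzle still plugged in (value of joint wheel above 18.7 rad and ((horizontal distance between barrel_a and mouth_1 below 0.008 m and z of barrel_a in the frame of mouth_1 below 0.028 m) or (horizontal distance between barrel_a and mouth_2 below 0.008 m and z of barrel_a in the frame of mouth_2 below 0.028 m) or (horizontal distance between barrel_a and mouth_3 below 0.008 m and z of barrel_a in the frame of mouth_3 below 0.028 m)) and ((horizontal distance between barrel_b and mouth_1 below 0.008 m and z of barrel_b in the frame of mouth_1 below 0.028 m) or (horizontal distance between barrel_b and mouth_2 below 0.008 m and z of barrel_b in the frame of mouth_2 below 0.028 m) or (horizontal distance between barrel_b and mouth_3 below 0.008 m and z of barrel_b in the frame of mouth_3 below 0.028 m)) and ((horizontal distance between barrel_c and mouth_1 below 0.008 m and z of barrel_c in the frame of mouth_1 below 0.028 m) or (horizontal distance between barrel_c and mouth_2 below 0.008 m and z of barrel_c in the frame of mouth_2 below 0.028 m) or (horizontal distance between barrel_c and mouth_3 below 0.008 m and z of barrel_c in the frame of mouth_3 below 0.028 m))), for 0.1 s.
2. the handwheel is backed off a quarter turn (1.57 rad, within 0.35) with every nozzle still plugged in (value of joint wheel between 16.929 and 17.629 rad and ((horizontal distance between barrel_a and mouth_1 below 0.008 m and z of barrel_a in the frame of mouth_1 below 0.028 m) or (horizontal distance between barrel_a and mouth_2 below 0.008 m and z of barrel_a in the frame of mouth_2 below 0.028 m) or (horizontal distance between barrel_a and mouth_3 below 0.008 m and z of barrel_a in the frame of mouth_3 below 0.028 m)) and ((horizontal distance between barrel_b and mouth_1 below 0.008 m and z of barrel_b in the frame of mouth_1 below 0.028 m) or (horizontal distance between barrel_b and mouth_2 below 0.008 m and z of barrel_b in the frame of mouth_2 below 0.028 m) or (horizontal distance between barrel_b and mouth_3 below 0.008 m and z of barrel_b in the frame of mouth_3 below 0.028 m)) and ((horizontal distance between barrel_c and mouth_1 below 0.008 m and z of barrel_c in the frame of mouth_1 below 0.028 m) or (horizontal distance between barrel_c and mouth_2 below 0.008 m and z of barrel_c in the frame of mouth_2 below 0.028 m) or (horizontal distance between barrel_c and mouth_3 below 0.008 m and z of barrel_c in the frame of mouth_3 below 0.028 m))), for 0.3 s.
At the end, for the whole second after the job is handed in: the handwheel stands a quarter turn (1.57 rad, within 0.35) short of its open stop; all three sleeves are forward (within 2 mm); every nozzle lies in the tray (barrel point between the walls and less than 80 mm above the tray's floor); the tray stands level on the bench (value of joint wheel between 16.929 and 17.629 rad and value of joint each of sleeve_1, sleeve_2, sleeve_3 below 0.002 m and x of barrel_a in the frame of tray_in between -0.062 and 0.062 m and y of barrel_a in the frame of tray_in between -0.097 and 0.097 m and z of barrel_a in the frame of tray_in between 0 and 0.08 m and x of barrel_b in the frame of tray_in between -0.062 and 0.062 m and y of barrel_b in the frame of tray_in between -0.097 and 0.097 m and z of barrel_b in the frame of tray_in between 0 and 0.08 m and x of barrel_c in the frame of tray_in between -0.062 and 0.062 m and y of barrel_c in the frame of tray_in between -0.097 and 0.097 m and z of barrel_c in the frame of tray_in between 0 and 0.08 m and angle between tray_in's own z axis and vertical below 0.15 rad); the robot touches nothing.
It fails at once if the block 1 is shoved more than 50 mm (distance of block_1 from where it was at the start of the episode above 0.05 m).
It fails at once if the block 2 is shoved more than 50 mm (distance of block_2 from where it was at the start of the episode above 0.05 m).
It fails at once if the mallet is shoved more than 50 mm (distance of mallet from where it was at the start of the episode above 0.05 m).
Of nozzle_a, nozzle_b, nozzle_c only 2 to 3 are there at a start; the rules pass over those that are not, and their reading is None.
At some moment in a run one of tray may be knocked a few centimetres aside while the robot is not near it.
Once in a run the grip may slacken for a moment while it holds something.
It also fails if it takes over 210 s, if anything falls off the work surface, if the arm or the gripper's body presses on something with over 40 N, if the wrist force passes 120 N, or if a joint passes its speed limit or range.

## Working session

There is one attempt and no reset: what is moved stays moved. The work goes in short steps, Python scripts to look and compute and a tool call to move; the robot and the scene stay as the last step left them, time stands still between calls to the robot, and variables do not carry over. Pictures are saved under pics/ and viewed, at most 16 in all, crops included, and the job is handed in when it is done.

Besides the shell and the picture viewer there is one more tool, called as a command line: name --pt "numbers of a row" for each row, then --argument value for the rest. jog_arm: Moves the arm, as the interface text tells. Shifts and turns lie within -1 to 1; 1 stands for 30 mm of shift or 0.08 rad of turn. Its arguments: {"type":"object","properties":{"motion":{"type":"array","items":{"type":"array","items":{"type":"number"}}},"newtons":{"type":"number"}},"required":["motion"]}

```bash
mkdir -p pics; cat > h.py <<'E'
import numpy as np, cv2
from workcell import bot
def grab(n,save=None):
    f=bot.grab_frame(n); im=f['pixels'][:,:,::-1].copy()
    if save: cv2.imwrite('pics/'+save,im)
    F=210/np.tan(np.radians(f['fovy'])/2)
    K=np.array([[F,0,f['cx']],[0,F,f['cy']],[0,0,1]])
    R=cv2.Rodrigues(np.array(f['rvec'],float))[0]; t=np.array(f['tvec'],float).ravel()
    return im,K,R,t
def ray(c,u,v,z):
    im,K,R,t=c; d=R.T@np.linalg.inv(K)@[u,v,1]; o=-R.T@t
    return o+d*(z-o[2])/d[2]
def pix(c,p):
    im,K,R,t=c; q=K@(R@np.array(p,float)+t); return q[:2]/q[2]
def blobs(c,lo,hi,amin=30):
    m=cv2.inRange(cv2.cvtColor(c[0],cv2.COLOR_BGR2HSV),np.array(lo),np.array(hi))
    n,l,s,ce=cv2.connectedComponentsWithStats(m)
    return [(s[i,4],ce[i].round(1).tolist(),s[i,:4].tolist()) for i in range(1,n) if s[i,4]>=amin]
E
python3 - <<'E'
from h import *
for n in('top','side'):
    c=grab(n,n+'0.png'); print(n,c[1][0,0],c[1][:2,2],'cam',(-c[2].T@c[3]).round(3))
o=bot.observe(); print({k:np.round(v,3) for k,v in o.items()})
E
```

```text
top 463.2331729449638 [276.96851343 206.62174545] cam [0.498 0.026 1.429]
side 434.4553823304656 [278.01911195 211.39860093] cam [ 0.169 -0.442  0.881]
{'clock': np.float64(0.1), 'qpos': array([-1.178,  0.522, -0.036,  1.6  ,  0.021,  1.021, -0.113]), 'qd': array([-0.   , -0.   , -0.   , -0.001, -0.   , -0.002, -0.001]), 'joint_efforts': array([ 3.0000e-03, -9.2849e+01,  1.9840e+00, -3.7052e+01,  1.8000e-02,
        6.0000e-03, -0.0000e+00]), 'position': array([0.279, 0.559, 0.231]), 'tool_rot': array([-3.141,  0.   ,  2.679]), 'force': array([0.435, 0.347, 0.547]), 'moment': array([0.022, 0.005, 0.043]), 'finger_force': np.float64(0.0), 'grip_width': np.float64(0.085)}
```

View pics/top0.png

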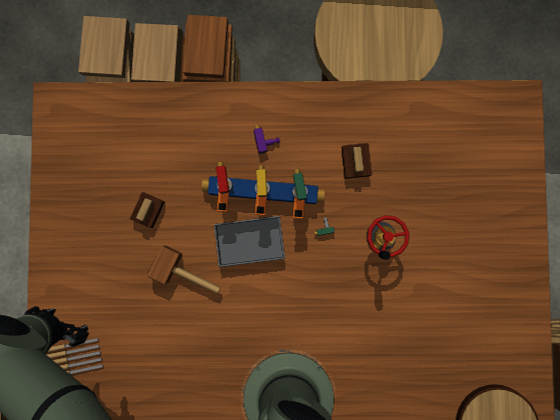

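View pics/side0.png

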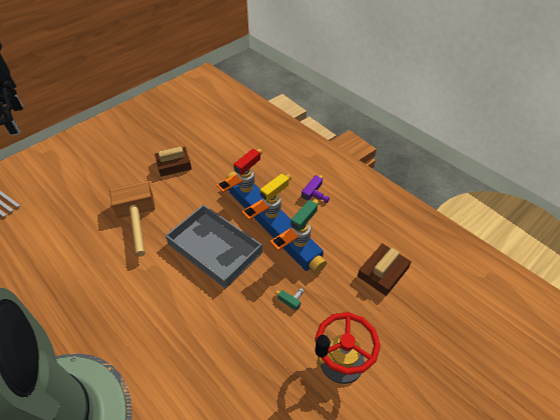

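The top view shows:
- Red nozzle at (222,178), yellow at (262,182) and large green at (300,186), all on the manifold.
- Small green nozzle at (325,230) and purple nozzle at (263,140). Both are decoys.
- Wheel at (388,237) with its knob at (384,254), and tray at (250,241).

I choose the three nozzles on the manifold, and will check the choice in a crop.

```bash
python3 - <<'E'
from h import *
c=grab('top'); s=grab('side')
H=dict(red=((0,150,90),(5,255,255)),red2=((174,150,90),(180,255,255)),orange=((6,200,150),(14,255,255)),yellow=((22,170,140),(32,255,255)),green=((65,90,40),(90,255,255)),blue=((105,130,50),(125,255,255)),black=((0,0,0),(180,255,28)))
for k,(a,b) in H.items():
    print(k,'T',blobs(c,a,b,25)[:9]); print('   S',[x for x in blobs(s,a,b,25)][:8] if k!='black' else '')
g=c[0]; cv2.imwrite('pics/crop1.png',np.hstack([cv2.resize(g[110:280,190:340],None,fx=3,fy=3,interpolation=2),cv2.resize(g[200:285,350:425],(340,510)[::1],interpolation=2)]))
E
```

```text
red T [(np.int32(219), [221.5, 178.5], [216, 166, 12, 26]), (np.int32(525), [388.5, 234.4], [368, 215, 41, 42])]
   S [(np.int32(226), [246.3, 158.6], [234, 149, 26, 21]), (np.int32(1375), [350.1, 342.9], [315, 312, 65, 63])]
red2 T []
   S []
orange T []
   S [(np.int32(137), [230.6, 181.5], [216, 175, 26, 16]), (np.int32(162), [256.6, 208.0], [242, 200, 27, 19]), (np.int32(198), [285.6, 237.5], [270, 229, 28, 20])]
yellow T [(np.int32(199), [261.0, 182.0], [257, 170, 9, 25])]
   S [(np.int32(252), [274.2, 183.8], [261, 174, 28, 21])]
green T [(np.int32(222), [299.6, 185.8], [294, 173, 13, 26]), (np.int32(87), [325.4, 230.6], [317, 227, 17, 8])]
   S [(np.int32(369), [304.5, 213.9], [291, 200, 27, 31]), (np.int32(212), [288.3, 299.4], [278, 290, 22, 20])]
blue T [(np.int32(142), [212.7, 185.6], [208, 177, 10, 17]), (np.int32(410), [243.1, 187.7], [229, 178, 28, 20]), (np.int32(418), [280.7, 191.0], [267, 182, 28, 19]), (np.int32(177), [311.4, 193.7], [305, 185, 13, 18])]
   S [(np.int32(412), [246.1, 195.2], [229, 184, 34, 24]), (np.int32(540), [274.4, 222.7], [254, 210, 38, 27]), (np.int32(577), [303.8, 252.5], [284, 238, 39, 33])]
black T [(np.int32(39), [123.8, 64.4], [123, 52, 3, 24]), (np.int32(28), [324.2, 77.8], [322, 74, 7, 7]), (np.int32(50), [157.1, 214.6], [151, 202, 13, 26]), (np.int32(39), [221.9, 206.3], [219, 204, 7, 6]), (np.int32(38), [260.0, 209.5], [257, 207, 7, 6]), (np.int32(37), [298.1, 213.1], [295, 210, 7, 7]), (np.int32(76), [384.1, 254.6], [379, 251, 11, 8]), (np.int32(975), [57.7, 328.7], [25, 307, 64, 47]), (np.int32(455), [12.2, 326.4], [0, 315, 30, 21])]
   S
```

View pics/crop1.png

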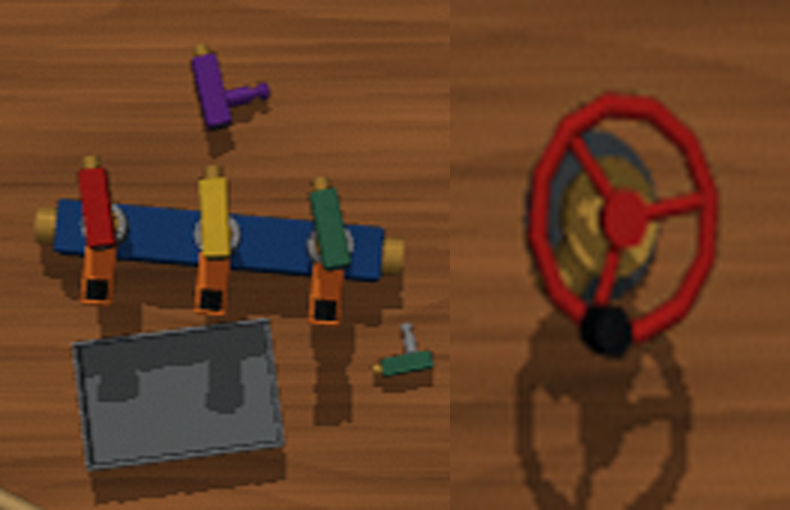

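The crop confirms it: red, yellow and large green sit in the couplings, each with a tab carrying a black pad. The knob is at the near side of the wheel rim.

```bash
python3 - <<'E'
from h import *
c=grab('top'); s=grab('side')
for n,u,v,z in [('wheel',388.5,236,.103),('knobtop',384.1,254.4,.15),('pad3',221.9,206.3,.096),('pad2',260,209.5,.096),('pad1',298.1,213.1,.096),('barr',221.5,178.5,.142),('bary',261,182,.142),('barg',299.6,185.8,.142),('tray c',250,241.5,.036)]:
    print(n,ray(c,u,v,z).round(4))
print('S',ray(s,347.5,343.5,.1).round(4))
for n,i in [('r',(246.3,158.6)),('y',(274.2,183.8)),('g',(304.5,213.9))]: print(n,ray(s,*i,.135).round(4))
# gripper occl. shape: tray corners
for p in [(216,224),(280,216),(285,263),(220,266)]: print(ray(c,*p,.036).round(3))
b=[x for x in blobs(s,(0,0,0),(180,255,40),25) if x[1][0]>300 and x[1][1]>300]; print(b)
E
```

```text
wheel [ 0.4874 -0.2855  0.103 ]
knobtop [ 0.4374 -0.2615  0.15  ]
pad3 [0.5751 0.1912 0.096 ]
pad2 [0.5653 0.0813 0.096 ]
pad1 [ 0.5544 -0.0284  0.096 ]
barr [0.6502 0.1868 0.142 ]
bary [0.6398 0.0764 0.142 ]
barg [ 0.6286 -0.0312  0.142 ]
tray c [0.4723 0.114  0.036 ]
S [ 0.486 -0.289  0.1  ]
r [0.6522 0.1905 0.135 ]
y [0.6437 0.0798 0.135 ]
g [ 0.6298 -0.0338  0.135 ]
[0.525 0.216 0.036]
[0.548 0.024 0.036]
[0.408 0.009 0.036]
[0.4   0.204 0.036]
[(np.int32(237), [321.9, 345.5], [316, 335, 14, 22])]
```

jog_arm --pt "0 0 -0.3 -1 1" --pt "0 0 -0.3 -1 1" --pt "0 0 -0.3 -1 1" --pt "0 0 -0.3 -1 1" --pt "0 0 -0.3 -1 1" --pt "0 0 0 -0.78 1" --pt "-1 -1 0 0 1" --pt "-1 -1 0 0 1" --pt "-1 -1 0 0 1" --pt "-1 -1 0 0 1" --pt "-1 -1 0 0 1" --pt "-1 -1 0 0 1"

```text
clock: 1.5
position: [0.46, 0.3777, 0.2764]
tool_rot: [3.141, 0.0, 3.141]
force: [0.8, 0.7, -0.1]
grip_width: 0.0856
finger_force: 0.0
```

jog_arm --pt "0 -1 0 0 1" --pt "0 -1 0 0 1" --pt "0 -1 0 0 1" --pt "0 -1 0 0 1" --pt "0 -1 0 0 1" --pt "0 -1 0 0 1" --pt "0 -1 0 0 1" --pt "0 -1 0 0 1" --pt "0 -1 0 0 1" --pt "0 -1 0 0 1" --pt "0 -1 0 0 1" --pt "0 -1 0 0 1"

```text
clock: 2.7
position: [0.4586, 0.0179, 0.2764]
tool_rot: [3.142, 0.0, 3.141]
force: [0.4, 0.7, -0.3]
grip_width: 0.0851
finger_force: 0.0
```

jog_arm --pt "0.7 -1 0 0 1" --pt "0 -1 0 0 1" --pt "0 -1 0 0 1" --pt "0 -1 0 0 1" --pt "0 -1 0 0 1" --pt "0 -1 0 0 1" --pt "0 -1 0 0 1" --pt "0 -1 0 0 1" --pt "0 -1 0 0 1" --pt "0 -0.3 0 0 1" --pt "0 0 1 0 1" --pt "0 0 1 0 1"

```text
clock: 3.9
position: [0.438, -0.2598, 0.2159]
tool_rot: [-3.141, 0.002, 3.141]
force: [1.1, 0.7, -1.6]
grip_width: 0.0853
finger_force: 0.0
```

```bash
python3 - <<'E'
from h import *
c=grab('top'); s=grab('side'); o=bot.observe(); p=o['position']; print(p.round(4))
a=[]
for k in (s,c):
    u=pix(k,p).astype(int); print(u); u=np.clip(u,75,[484,344]); a.append(cv2.resize(k[0][u[1]-75:u[1]+75,u[0]-65:u[0]+65],None,fx=3,fy=3,interpolation=2))
cv2.imwrite('pics/c2.png',np.hstack(a)); 
for k in (s,c): print(pix(k,(.4374,-.2615,.131)))
E
```

```text
[ 0.4363 -0.2586  0.2136]
[321 322]
[388 255]
[320.03270786 343.7131797 ]
[382.56298472 254.08725458]
```

View pics/c2.png

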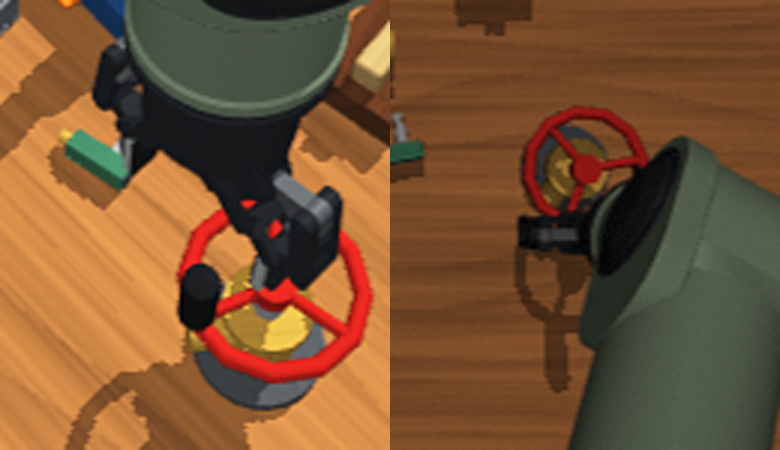

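The fingers hang over the knob, which is near (323,346) in the side view, about 2 px from the prediction.

```bash
python3 - <<'E'
from h import *
s=grab('side');c=grab('top'); print(ray(s,322,345.7,.131),ray(c,384.1,254.4,.145)); print(bot.observe()['position'])
E
```

```text
[ 0.43725663 -0.26643538  0.131     ] [ 0.4371724  -0.26261373  0.145     ]
[ 0.43784125 -0.25957268  0.21690497]
```

jog_arm --pt "0 -0.15 1 0 1" --pt "0 0 1 0 1" --pt "0 0 1 0 1" --pt "0 0 0.2 0 1" --pt "0 0 0 0 1" --pt "0 0 0 0 0" --pt "0 0 0 0 0" --pt "0 0 0 0 0" --pt "0 0 0 0 0" --pt "0 0 0 0 0" --pt "0 0 0 0 0" --newtons 35

```text
clock: 5.2
position: [0.438, -0.2646, 0.1209]
tool_rot: [-3.141, 0.001, 3.141]
force: [-0.6, 0.5, 8.7]
grip_width: 0.023
finger_force: 34.0
```

```bash
python3 - <<'E'
from h import *
print(bot.observe()['position'])
for st in (15,30):
  a=155
  for i in range(2*12 if st==15 else 12):
    d=.055*np.array([np.cos(np.radians(a+st))-np.cos(np.radians(a)),np.sin(np.radians(a+st))-np.sin(np.radians(a))])
    print(st,a,[round(-d[0]/.03,2),round(d[1]/.03,2)]); a+=st
E
```

```text
[ 0.43802003 -0.26456515  0.12089729]
15 155 [np.float64(0.14), np.float64(-0.46)]
15 170 [np.float64(0.02), np.float64(-0.48)]
15 185 [np.float64(-0.1), np.float64(-0.47)]
15 200 [np.float64(-0.22), np.float64(-0.42)]
15 215 [np.float64(-0.32), np.float64(-0.35)]
15 230 [np.float64(-0.4), np.float64(-0.26)]
15 245 [np.float64(-0.46), np.float64(-0.14)]
15 260 [np.float64(-0.48), np.float64(-0.02)]
15 275 [np.float64(-0.47), np.float64(0.1)]
15 290 [np.float64(-0.42), np.float64(0.22)]
15 305 [np.float64(-0.35), np.float64(0.32)]
15 320 [np.float64(-0.26), np.float64(0.4)]
15 335 [np.float64(-0.14), np.float64(0.46)]
15 350 [np.float64(-0.02), np.float64(0.48)]
15 365 [np.float64(0.1), np.float64(0.47)]
15 380 [np.float64(0.22), np.float64(0.42)]
15 395 [np.float64(0.32), np.float64(0.35)]
15 410 [np.float64(0.4), np.float64(0.26)]
15 425 [np.float64(0.46), np.float64(0.14)]
15 440 [np.float64(0.48), np.float64(0.02)]
15 455 [np.float64(0.47), np.float64(-0.1)]
15 470 [np.float64(0.42), np.float64(-0.22)]
15 485 [np.float64(0.35), np.float64(-0.32)]
15 500 [np.float64(0.26), np.float64(-0.4)]
30 155 [np.float64(0.16), np.float64(-0.93)]
30 185 [np.float64(-0.32), np.float64(-0.89)]
30 215 [np.float64(-0.73), np.float64(-0.61)]
30 245 [np.float64(-0.93), np.float64(-0.16)]
30 275 [np.float64(-0.89), np.float64(0.32)]
30 305 [np.float64(-0.61), np.float64(0.73)]
30 335 [np.float64(-0.16), np.float64(0.93)]
30 365 [np.float64(0.32), np.float64(0.89)]
30 395 [np.float64(0.73), np.float64(0.61)]
30 425 [np.float64(0.93), np.float64(0.16)]
30 455 [np.float64(0.89), np.float64(-0.32)]
30 485 [np.float64(0.61), np.float64(-0.73)]
```

jog_arm --pt "0.14 -0.46 0 0 0" --pt "0.02 -0.48 0 0 0" --pt "-0.1 -0.47 0 0 0" --pt "-0.22 -0.42 0 0 0" --pt "-0.32 -0.35 0 0 0" --pt "-0.4 -0.26 0 0 0" --pt "-0.46 -0.14 0 0 0" --pt "-0.48 -0.02 0 0 0" --pt "-0.47 0.1 0 0 0" --pt "-0.42 0.22 0 0 0" --pt "-0.35 0.32 0 0 0" --pt "-0.26 0.4 0 0 0"

```text
clock: 6.4
position: [0.5375, -0.3115, 0.1209]
tool_rot: [-3.141, 0.0, 3.141]
force: [-5.9, -0.7, 8.5]
grip_width: 0.0233
finger_force: 35.5
```

jog_arm --pt "-0.14 0.46 0 0 0" --pt "-0.02 0.48 0 0 0" --pt "0.1 0.47 0 0 0" --pt "0.22 0.42 0 0 0" --pt "0.32 0.35 0 0 0" --pt "0.4 0.26 0 0 0" --pt "0.46 0.14 0 0 0" --pt "0.48 0.02 0 0 0" --pt "0.47 -0.1 0 0 0" --pt "0.42 -0.22 0 0 0" --pt "0.35 -0.32 0 0 0" --pt "0.26 -0.4 0 0 0"

```text
clock: 7.6
position: [0.438, -0.264, 0.121]
tool_rot: [3.141, 0.001, -3.141]
force: [8.2, 0.5, 4.7]
grip_width: 0.023
finger_force: 35.3
```

jog_arm --pt "0.14 -0.46 0 0 0" --pt "0.02 -0.48 0 0 0" --pt "-0.1 -0.47 0 0 0" --pt "-0.22 -0.42 0 0 0" --pt "-0.32 -0.35 0 0 0" --pt "-0.4 -0.26 0 0 0" --pt "-0.46 -0.14 0 0 0" --pt "-0.48 -0.02 0 0 0" --pt "-0.47 0.1 0 0 0" --pt "-0.42 0.22 0 0 0" --pt "-0.35 0.32 0 0 0" --pt "-0.26 0.4 0 0 0"

```text
clock: 8.8
position: [0.5374, -0.3116, 0.1209]
tool_rot: [-3.141, -0.0, 3.14]
force: [-6.1, -0.0, 10.6]
grip_width: 0.0229
finger_force: 35.9
```

jog_arm --pt "-0.14 0.46 0 0 0" --pt "-0.02 0.48 0 0 0" --pt "0.1 0.47 0 0 0"

```text
clock: 9.1
position: [0.5411, -0.2688, 0.1211]
tool_rot: [-3.14, 0.004, 3.142]
force: [5.6, -2.2, 3.3]
grip_width: 0.023
finger_force: 35.3
```

jog_arm --pt "0.22 0.42 0 0 0" --pt "0.32 0.35 0 0 0" --pt "0.4 0.26 0 0 0"

```text
clock: 9.4
position: [0.5128, -0.2363, 0.121]
tool_rot: [3.141, 0.003, -3.14]
force: [6.0, 3.9, 6.1]
grip_width: 0.0234
finger_force: 35.6
```

jog_arm --pt "0.46 0.14 0 0 0" --pt "0.48 0.02 0 0 0" --pt "0.47 -0.1 0 0 0"

```text
clock: 9.7
position: [0.4692, -0.2343, 0.1209]
tool_rot: [3.14, 0.001, -3.14]
force: [3.3, 2.7, 9.8]
grip_width: 0.023
finger_force: 36.1
```

jog_arm --pt "0.42 -0.22 0 0 0" --pt "0.35 -0.32 0 0 0" --pt "0.26 -0.4 0 0 0"

```text
clock: 10.0
position: [0.4379, -0.2641, 0.121]
tool_rot: [3.141, 0.001, -3.141]
force: [9.3, 0.2, 5.6]
grip_width: 0.0227
finger_force: 35.7
```

jog_arm --pt "0.14 -0.46 0 0 0" --pt "0.02 -0.48 0 0 0" --pt "-0.1 -0.47 0 0 0"

```text
clock: 10.3
position: [0.4374, -0.3066, 0.121]
tool_rot: [3.141, 0.003, -3.141]
force: [15.5, 9.9, 3.6]
grip_width: 0.0233
finger_force: 35.4
```

jog_arm --pt "-0.22 -0.42 0 0 0" --pt "-0.32 -0.35 0 0 0"

```text
clock: 10.5
position: [0.4539, -0.3288, 0.1209]
tool_rot: [3.14, 0.002, -3.141]
force: [9.4, 18.1, 10.5]
grip_width: 0.0235
finger_force: 36.3
```

jog_arm --pt "-0.4 -0.26 0 0 0" --pt "-0.46 -0.14 0 0 0" --pt "-0.48 -0.02 0 0 0"

```text
clock: 10.8
position: [0.4931, -0.3409, 0.1208]
tool_rot: [3.139, -0.0, -3.141]
force: [-5.1, 18.1, 19.0]
grip_width: 0.023
finger_force: 37.1
```

jog_arm --pt "-0.47 0.13 0 0 0" --pt "-0.42 0.22 0 0 0" --pt "-0.35 0.32 0 0 0"

```text
clock: 11.1
position: [0.5297, -0.3227, 0.1209]
tool_rot: [-3.141, -0.0, 3.14]
force: [-5.6, 0.5, 12.5]
grip_width: 0.0232
finger_force: 36.3
```

jog_arm --pt "-0.26 0.4 0 0 0" --pt "-0.14 0.46 0 0 0" --pt "-0.02 0.48 0 0 0"

```text
clock: 11.4
position: [0.5437, -0.2825, 0.121]
tool_rot: [-3.14, 0.003, 3.141]
force: [3.1, -3.3, 3.6]
grip_width: 0.0231
finger_force: 35.6
```

Now at 5°, with 930° turned in total.

jog_arm --pt "0.1 0.47 0 0 0" --pt "0.22 0.42 0 0 0" --pt "0.32 0.35 0 0 0"

```text
clock: 11.7
position: [0.5246, -0.244, 0.121]
tool_rot: [-3.141, 0.003, -3.141]
force: [4.4, 0.1, 4.5]
grip_width: 0.0229
finger_force: 35.7
```

jog_arm --pt "0.4 0.26 0 0 0" --pt "0.46 0.14 0 0 0" --pt "0.48 0.02 0 0 0"

```text
clock: 12.0
position: [0.4819, -0.2326, 0.1203]
tool_rot: [-3.141, -0.0, 3.14]
force: [-0.4, -0.2, 0.8]
grip_width: -0.0
finger_force: 0.0
```

The grip width reads 0, so the knob has slipped out. I'll look.

```bash
python3 - <<'E'
from h import *
c=grab('top'); s=grab('side')
cv2.imwrite('pics/c3.png',np.hstack([cv2.resize(s[0][260:400,270:400],None,fx=3,fy=3,interpolation=2),cv2.resize(c[0][190:330,340:470],None,fx=3,fy=3,interpolation=2)]))
print(bot.observe()['position'])
E
```

```text
[ 0.48115895 -0.23246441  0.12040145]
```

View pics/c3.png

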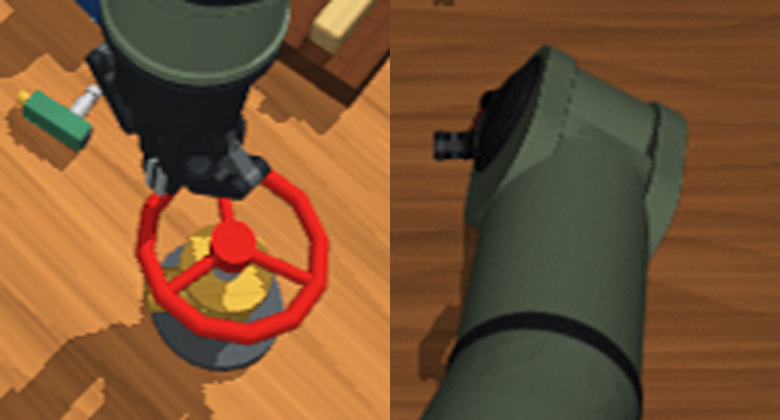

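```bash
python3 - <<'E'
from h import *
s=grab('side')
for u in [(344.7,325),(325,356.7),(374,353.3)]:
    p=ray(s,*u,.1); d=p[:2]-[.4871,-.2872]; print(p, np.degrees(np.arctan2(d[1],d[0])),np.hypot(*d))
for a in range(20,80,10):
    r=np.radians(a); print(a,pix(s,(.4871+.055*np.cos(r),-.2872+.055*np.sin(r),.131)), pix(s,(.4871+.055*np.cos(r),-.2872+.055*np.sin(r),.156)))
E
```

```text
[ 0.5100842  -0.26107849  0.1       ] 48.655589787133145 0.034793773845808985
[ 0.43706315 -0.27717129  0.1       ] 168.66657719877898 0.05103196717871043
[ 0.50704475 -0.33471457  0.1       ] -67.22924590826668 0.051530841552076566
20 [359.55218708 310.62153732] [361.44441746 304.32349039]
30 [354.61084213 308.91978799] [356.37923053 302.5989889 ]
40 [349.53305265 307.99755873] [351.177134   301.66472135]
50 [344.45429618 307.87575491] [345.97644748 301.54169101]
60 [339.50930944 308.55698876] [340.91466042 302.23250791]
70 [334.83011284 310.02561017] [336.12646985 303.72142313]
```

jog_arm --pt "0 0 -1 0 1" --pt "0 0 -1 0 1" --pt "0 0 0 0 1" --pt "-0.7 -0.2 0 0 1" --pt "-0.67 -0.22 0 0 1" --pt "0 0 0 0 1"

```text
clock: 12.75
position: [0.5263, -0.245, 0.1797]
tool_rot: [-3.141, 0.001, -3.141]
force: [-0.2, 0.2, -0.7]
grip_width: 0.0845
finger_force: 0.0
```

```bash
python3 - <<'E'
from h import *
s=grab('side');print(bot.observe()['position'],bot.observe()['grip_width'])
cv2.imwrite('pics/c4.png',cv2.resize(s[0][260:400,270:400],None,fx=3,fy=3,interpolation=2))
E
```

```text
[ 0.52478088 -0.24477162  0.17955708] 0.08499038544139469
```

View pics/c4.png

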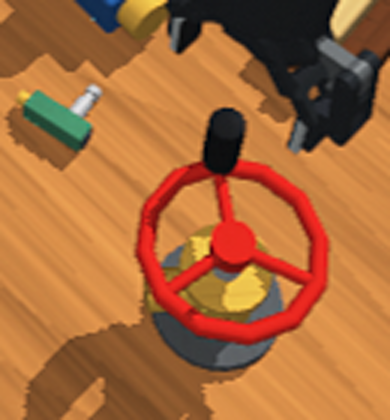

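The knob is at (345,307) in the side view, which puts it at 50° as predicted. I'll regrip it harder.

jog_arm --pt "0.07 0 1 0 1" --pt "0 0 1 0 1" --pt "0 0 0 0 1" --pt "0 0 0 0 0" --pt "0 0 0 0 0" --pt "0 0 0 0 0" --pt "0 0 0 0 0" --pt "0 0 0 0 0" --pt "0 0 0 0 0" --newtons 70

```text
clock: 13.7
position: [0.5223, -0.2449, 0.1213]
tool_rot: [-3.141, 0.002, 3.141]
force: [-1.0, 1.7, 9.3]
grip_width: 0.0226
finger_force: 68.1
```

jog_arm --pt "0.12 0.11 0 0 0" --pt "0.12 0.1 0 0 0"

```text
clock: 13.9
position: [0.519, -0.242, 0.1219]
tool_rot: [-3.135, 0.011, 3.14]
force: [37.8, -32.7, -24.7]
grip_width: 0.0223
finger_force: 69.8
```

The force opposes the motion tangentially (about 50 N), so the wheel is at its stop. I hold briefly, then back off 90°.

jog_arm --pt "0 0 0 0 0" --pt "0 0 0 0 0" --pt "-0.18 -0.16 0 0 0" --pt "-0.33 -0.34 0 0 0" --pt "-0.24 -0.42 0 0 0" --pt "-0.12 -0.46 0 0 0" --pt "0 -0.48 0 0 0" --pt "0.13 -0.46 0 0 0" --pt "0.24 -0.41 0 0 0" --pt "0 0 0 0 0" --pt "0 0 0 0 0" --pt "0 0 0 0 0"

```text
clock: 15.1
position: [0.5284, -0.32, 0.1214]
tool_rot: [3.14, -0.002, 3.141]
force: [-12.4, 7.8, 21.5]
grip_width: 0.0223
finger_force: 75.9
```

jog_arm --pt "0 0 0 0 1" --pt "0 0 0 0 1" --pt "0 0 0 0 1" --pt "0 0 0 0 1" --pt "0 0 -1 0 1" --pt "0 0 -1 0 1" --pt "0 0 -1 0 1" --pt "0 0 -1 0 1" --pt "1 0.3 0 0 0" --pt "1 0.3 0 0 0" --pt "1 0.3 0 0 0" --pt "0 0 0 0 0"

```text
clock: 16.3
position: [0.4364, -0.293, 0.2407]
tool_rot: [3.141, -0.001, 3.139]
force: [0.5, -0.9, 0.2]
grip_width: 0.0285
finger_force: 0.0
```

```bash
python3 - <<'E'
from h import *
s=grab('side');c=grab('top');print(bot.observe()['position'],bot.observe()['grip_width'])
print(pix(s,(.5304,-.321,.131)))
m=c[0][120:290,190:340]; cv2.imwrite('pics/c5.png',np.hstack([cv2.resize(s[0][260:400,270:400],(474,510),interpolation=2),cv2.resize(m,(320,363),interpolation=2)[:510] if 0 else cv2.copyMakeBorder(cv2.resize(m,(320,363),interpolation=2),0,147,0,0,0)]))
# barrel axes from top view
H=dict(r=((0,150,90),(5,255,255)),y=((22,170,140),(32,255,255)),g=((65,90,40),(90,255,255)))
for k,(a,b) in H.items():
    M=cv2.inRange(cv2.cvtColor(c[0],cv2.COLOR_BGR2HSV),np.array(a),np.array(b)); M[:,335:]=0; M[225:]=0
    cn=max(cv2.findContours(M,0,2)[0],key=cv2.contourArea); r=cv2.minAreaRect(cn); P=cv2.boxPoints(r)
    W=np.array([ray(c,u,v,.142)[:2] for u,v in P]); 
    e=[W[1]-W[0],W[2]-W[1]]; L=max(e,key=np.linalg.norm); print(k,W.mean(0).round(4),'dims',[np.linalg.norm(q).round(3) for q in e],'ang',np.degrees(np.arctan(L[1]/L[0])).round(1))
E
```

```text
[ 0.43963227 -0.29347592  0.24076253] 0.01221321373151073
[378.95503301 332.71043848]
r [0.6502 0.1868] dims [np.float64(0.024), np.float64(0.072)] ang 8.2
y [0.6398 0.0764] dims [np.float64(0.022), np.float64(0.067)] ang -0.2
g [ 0.6289 -0.0311] dims [np.float64(0.025), np.float64(0.071)] ang 10.8
```

View pics/c5.png

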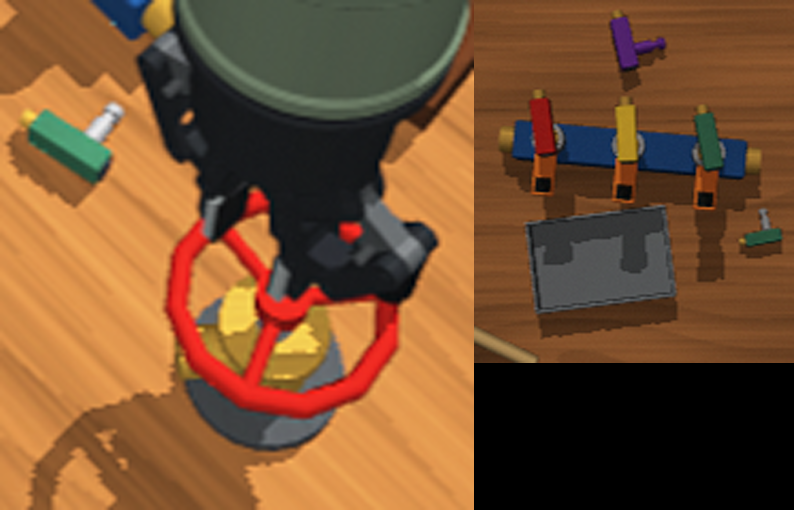

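jog_arm --pt "-0.43 1 0 0 0" --pt "-0.43 1 0 0 0" --pt "-0.43 1 0 0 0" --pt "-0.43 1 0 0 0" --pt "-0.43 1 0 0 0" --pt "-0.43 1 0 0 0" --pt "-0.43 1 0 0 0" --pt "-0.43 1 0 0 0" --pt "-0.4 0.83 0 0 0" --pt "0 0 1 0 0" --pt "0 0 1 0 0" --pt "0 0 1 0 0"

```text
clock: 17.6
position: [0.5557, -0.028, 0.149]
tool_rot: [3.142, 0.001, -3.141]
force: [0.6, -0.6, -1.0]
grip_width: -0.0001
finger_force: 0.0
```

```bash
python3 - <<'E'
from h import *
c=grab('top');s=grab('side');print(bot.observe()['position'],bot.observe()['grip_width'])
for k in ((0,0,0),(180,255,28)),: b=[x for x in blobs(c,*k,25) if 360<x[1][0]<430 and 200<x[1][1]<300]; print(b)
for x in b: print(ray(c,*x[1],.15))
b=[x for x in blobs(s,(0,0,0),(180,255,40),25) if x[1][0]>330 and x[1][1]>300];print(b)
for x in b:print(ray(s,*x[1],.131))
E
```

```text
[ 0.55365765 -0.02812451  0.14696511] 0.00043423082800391947
[(np.int32(77), [402.7, 220.6], [397, 217, 12, 8])]
[ 0.52996973 -0.31435871  0.15      ]
[(np.int32(237), [378.8, 331.8], [371, 321, 17, 22])]
[ 0.53158585 -0.31971078  0.131     ]
```

The wheel is backed off about 88°, since the knob now stands at about −36°. Next I press tab 1.

jog_arm --pt "0 0 1 0 0" --pt "0 0 0.5 0 0" --pt "0 0 0.2 0 0" --pt "0 0 0.2 0 0" --pt "0 0 0.2 0 0" --pt "0 0 0.1 0 0" --pt "0 0 0 0 0"

```text
clock: 18.4
position: [0.5557, -0.0285, 0.0857]
tool_rot: [3.141, 0.002, 3.141]
force: [-5.1, 0.8, 14.3]
grip_width: 0.0001
finger_force: 6.8
```

jog_arm --pt "0 0 -1 0 0" --pt "0 0 -1 0 0" --pt "-0.08 0.95 0 0 0" --pt "-0.08 0.9 0 0 0" --pt "-0.08 0.9 0 0 0" --pt "-0.08 0.9 0 0 0" --pt "0 0 1 0 0" --pt "0 0 0.4 0 0" --pt "0 0 0.2 0 0" --pt "0 0 0.2 0 0" --pt "0 0 0.2 0 0" --pt "0 0 0 0 0"

```text
clock: 19.6
position: [0.5646, 0.0802, 0.0856]
tool_rot: [3.141, 0.0, 3.14]
force: [-8.7, -0.4, 20.0]
grip_width: -0.0001
finger_force: 9.4
```

jog_arm --pt "0 0 -1 0 0" --pt "0 0 -1 0 0" --pt "-0.08 0.95 0 0 0" --pt "-0.08 0.9 0 0 0" --pt "-0.08 0.9 0 0 0" --pt "-0.08 0.9 0 0 0" --pt "0 0 1 0 0" --pt "0 0 0.4 0 0" --pt "0 0 0.2 0 0" --pt "0 0 0.2 0 0" --pt "0 0 0.2 0 0" --pt "0 0 0 0 0"

```text
clock: 20.8
position: [0.5744, 0.1894, 0.0857]
tool_rot: [-3.142, 0.0, 3.14]
force: [-8.2, -3.2, 15.8]
grip_width: 0.0001
finger_force: 8.0
```

jog_arm --pt "0 0 -1 0 0" --pt "0 0 -1 0 0" --pt "0 0 -1 0 0" --pt "0 0 -0.4 0 0.5" --pt "-0.73 -0.04 0 0 0.7" --pt "-0.73 -0.04 0 0 0.7" --pt "-0.73 -0.04 0 0 0.7" --pt "0 0 0 -0.9 0.7" --pt "0 0 0 -0.9 0.7" --pt "0 0 0 0 0.7"

```text
clock: 21.8
position: [0.64, 0.186, 0.1864]
tool_rot: [-3.142, -0.0, -2.998]
force: [0.3, 0.2, 0.5]
grip_width: 0.0596
finger_force: 0.0
```

```bash
python3 - <<'E'
from h import *
s=grab('side','s6.png');c=grab('top');o=bot.observe();print(o['position'],o['tool_rot'],o['grip_width'])
cv2.imwrite('pics/c6.png',np.hstack([cv2.resize(s[0][120:290,190:340],(450,510),interpolation=2),cv2.resize(c[0][130:300,190:305],(345,510),interpolation=2)]))
for k,a,b in (('y',(22,170,140),(32,255,255)),('g',(65,90,40),(90,255,255))): print(k,[x for x in blobs(c,a,b,60)],blobs(s,a,b,60))
E
```

```text
[0.63990348 0.18623654 0.18646308] [ 3.14158770e+00  1.59163095e-04 -3.00091425e+00] 0.05988560943277545
y [(np.int32(209), [260.6, 180.1], [256, 168, 10, 25])] [(np.int32(238), [275.3, 180.7], [262, 172, 28, 19])]
g [(np.int32(208), [298.8, 183.5], [294, 171, 11, 26]), (np.int32(88), [325.4, 230.5], [317, 227, 17, 8])] [(np.int32(371), [305.6, 210.3], [292, 198, 27, 28]), (np.int32(212), [288.3, 299.4], [278, 290, 22, 20])]
```

View pics/c6.png

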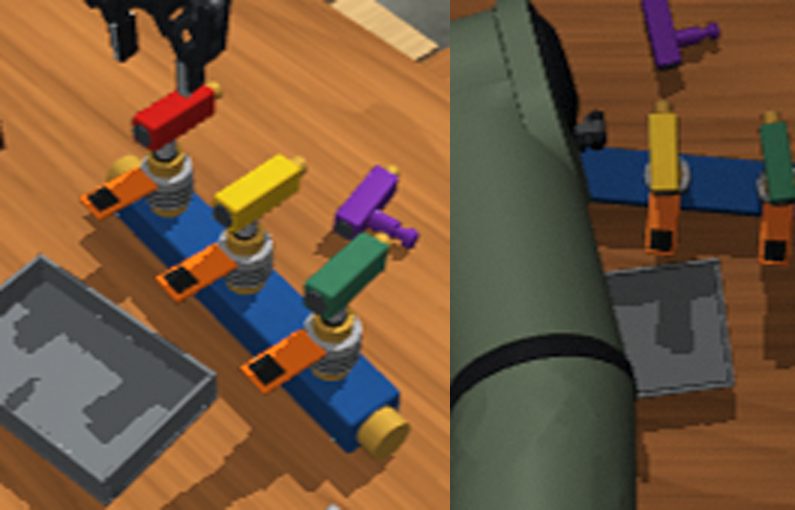

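All three nozzles are popped up, with their nipples visible. I grip red and pull it out.

jog_arm --pt "0 0 1 0 0.7" --pt "0 0 0.8 0 0.7" --pt "0 0 0.45 0 0.7" --pt "0 0 0 0 0.7" --pt "0 0 0 0 0" --pt "0 0 0 0 0" --pt "0 0 0 0 0" --pt "0 0 0 0 0" --pt "0 0 0 0 0" --pt "0 0 0 0 0" --newtons 70

```text
clock: 22.9
position: [0.6403, 0.1864, 0.12]
tool_rot: [-3.141, 0.001, -2.999]
force: [-1.5, -2.4, 7.0]
grip_width: 0.0251
finger_force: 67.8
```

jog_arm --pt "0 0 -0.3 0 0" --pt "0 0 -0.5 0 0" --pt "0 0 -0.5 0 0" --pt "0 0 -1 0 0" --pt "0 0 -1 0 0" --pt "0 0 -1 0 0" --pt "0 0 0 0 0"

```text
clock: 23.6
position: [0.6415, 0.1874, 0.2537]
tool_rot: [3.14, 0.007, -2.998]
force: [0.3, 0.7, -1.3]
grip_width: 0.0248
finger_force: 68.9
```

```bash
python3 - <<'E'
from h import *
s=grab('side','s7.png');c=grab('top');o=bot.observe();print(o['position'],o['tool_rot'],o['grip_width'])
cv2.imwrite('pics/c7.png',np.hstack([cv2.resize(s[0][90:290,150:340],(484,510),interpolation=2),cv2.resize(c[0][130:300,200:303],(309,510),interpolation=2)]))
E
```

```text
[0.63992543 0.18702422 0.24930924] [ 3.14091145e+00  1.81338718e-03 -2.99791325e+00] 0.02536466590959643
```

View pics/c7.png

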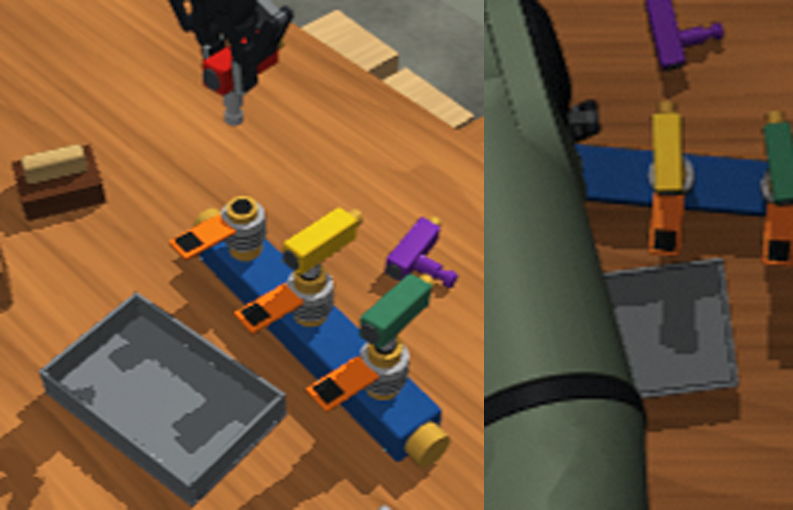

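Red is out and sleeve 3 has snapped forward. The tray has not moved, so I carry red over to it.

jog_arm --pt "0.94 0.04 0 0 0" --pt "0.94 0.04 0 0 0" --pt "0.94 0.04 0 0 0" --pt "0.94 0.04 0 0 0" --pt "0.94 0.04 0 0 0" --pt "0.94 0.03 0 0 0" --pt "0.94 0.03 0 0 0" --pt "0 0 1 0 0" --pt "0 0 1 0 0" --pt "0 0 1 0 0" --pt "0 0 0 0 0"

```text
clock: 24.8
position: [0.4412, 0.1654, 0.1549]
tool_rot: [-3.14, -0.006, -2.998]
force: [-0.5, 0.6, -1.8]
grip_width: 0.0252
finger_force: 68.6
```

```bash
python3 - <<'E'
from h import *
s=grab('side');c=grab('top');o=bot.observe();print(o['position'],o['tool_rot'],o['grip_width'])
cv2.imwrite('pics/c8.png',np.hstack([cv2.resize(s[0][150:290,150:300],(486,450),interpolation=2),cv2.resize(c[0][150:300,200:303],(309,450),interpolation=2)]))
E
```

```text
[0.44310377 0.16613067 0.15806354] [-3.14109071e+00 -1.28634417e-03 -2.99813976e+00] 0.025074227054462255
```

View pics/c8.png

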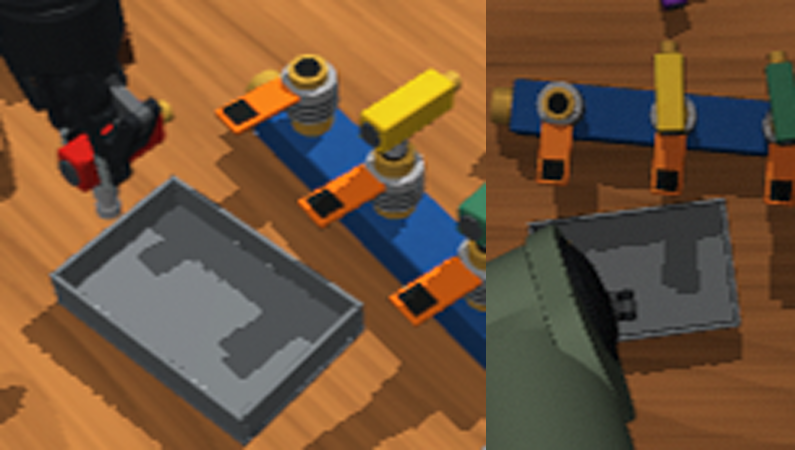

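The tray is in place and red hangs over its left part. Lowering and releasing.

jog_arm --pt "0 0 1 0 0" --pt "0 0 1 0 0" --pt "0 0 1 0 0" --pt "0 0 0.5 0 0" --pt "0 0 0.12 0 0" --pt "0 0 0 0 0"

```text
clock: 25.5
position: [0.4439, 0.1665, 0.0501]
tool_rot: [3.141, 0.001, -2.998]
force: [0.4, -0.2, -2.2]
grip_width: 0.0248
finger_force: 68.7
```

jog_arm --pt "0 0 0 0 0.5" --pt "0 0 0 0 0.5" --pt "0 0 0 0 0.5" --pt "0 0 0 0 0.5" --pt "0 0 -0.5 0 0.6" --pt "0 0 -1 0 0.6" --pt "0 0 -1 0 0.7" --pt "0 0 -1 0 0.7" --pt "0 0 -1 0 0.7" --pt "0 0 -1 0 0.7"

```text
clock: 26.5
position: [0.4431, 0.1661, 0.2157]
tool_rot: [3.142, 0.0, -2.998]
force: [-1.0, -0.3, -0.8]
grip_width: 0.0597
finger_force: 0.0
```

jog_arm --pt "-0.96 -0.64 0 0 0.7" --pt "-0.96 -0.64 0 0 0.7" --pt "-0.96 -0.64 0 0 0.7" --pt "-0.96 -0.64 0 0 0.7" --pt "-0.95 -0.64 0 0 0.7" --pt "-0.95 -0.64 0 0 0.7" --pt "0 0 0 0.9 0.7" --pt "0 0 0 0.9 0.7" --pt "0 0 0 0 0.7"

```text
clock: 27.4
position: [0.6301, 0.0768, 0.214]
tool_rot: [-3.141, -0.0, 3.14]
force: [-0.2, 0.8, 0.2]
grip_width: 0.0597
finger_force: 0.0
```

```bash
cat >> h.py <<'E'
def rect(c,a,b,z,roi):
    M=cv2.inRange(cv2.cvtColor(c[0],cv2.COLOR_BGR2HSV),np.array(a),np.array(b)); x0,y0,x1,y1=roi; N=np.zeros_like(M); N[y0:y1,x0:x1]=M[y0:y1,x0:x1]
    cn=max(cv2.findContours(N,0,2)[0],key=cv2.contourArea); P=cv2.boxPoints(cv2.minAreaRect(cn))
    W=np.array([ray(c,u,v,z)[:2] for u,v in P]); e=[W[1]-W[0],W[2]-W[1]]; L=max(e,key=np.linalg.norm)
    return W.mean(0).round(4),[np.linalg.norm(q).round(3) for q in e],np.degrees(np.arctan2(L[1],L[0])).round(1)
E
python3 - <<'E'
from h import *
s=grab('side');c=grab('top');o=bot.observe();print(o['position'],o['tool_rot'],o['grip_width'])
print('red S',blobs(s,(0,150,60),(5,255,255),20)[:3]); print('red T',blobs(c,(0,150,60),(5,255,255),20)[:3])
print('g',rect(c,(65,90,40),(90,255,255),.15,(285,160,315,215)))
print('y S',blobs(s,(22,170,140),(32,255,255),60))
print('tray',blobs(c,(95,0,60),(130,110,140),300))
cv2.imwrite('pics/c9.png',np.hstack([cv2.resize(s[0][120:290,150:340],(486,435),interpolation=2),cv2.resize(c[0][150:300,200:303],(299,435),interpolation=2)]))
E
```

```text
[0.63005457 0.07703841 0.21426966] [-3.14151903e+00 -9.83952251e-05 -3.13957729e+00] 0.05974517507925114
red S [(np.int32(277), [195.3, 217.1], [180, 212, 29, 11]), (np.int32(1465), [346.1, 343.6], [315, 312, 64, 63])]
red T [(np.int32(603), [386.8, 236.9], [367, 215, 42, 43]), (np.int32(202), [220.9, 238.5], [214, 227, 14, 23])]
g (array([ 0.6342, -0.0286]), [np.float64(0.023), np.float64(0.07)], np.float64(-173.4))
y S [(np.int32(239), [275.3, 180.7], [262, 172, 28, 19])]
tray []
```

View pics/c9.png

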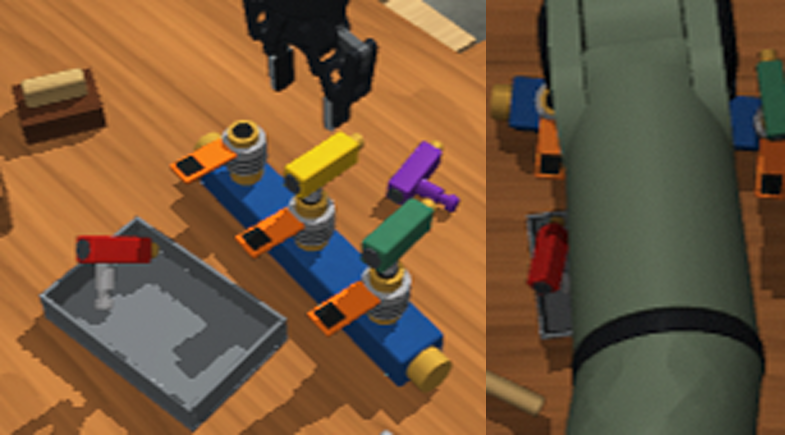

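Red stands upright in the tray at (195,217) in the side view. Yellow next.

jog_arm --pt "0 0 1 0 0.7" --pt "0 0 1 0 0.7" --pt "0 0 0.8 0 0.7" --pt "0 0 0.38 0 0.7" --pt "0 0 0 0 0" --pt "0 0 0 0 0" --pt "0 0 0 0 0" --pt "0 0 0 0 0" --pt "0 0 0 0 0" --pt "0 0 0 0 0"

```text
clock: 28.5
position: [0.6309, 0.0765, 0.12]
tool_rot: [-3.141, 0.002, 3.141]
force: [-0.9, -4.0, 7.3]
grip_width: 0.0253
finger_force: 69.2
```

jog_arm --pt "0 0 -0.3 0 0" --pt "0 0 -0.5 0 0" --pt "0 0 -0.5 0 0" --pt "0 0 -1 0 0" --pt "0 0 -1 0 0" --pt "0 0 -1 0 0" --pt "0 0 0 0 0"

```text
clock: 29.2
position: [0.632, 0.0772, 0.2534]
tool_rot: [3.14, 0.007, 3.141]
force: [-0.4, -0.0, -0.7]
grip_width: 0.0252
finger_force: 69.4
```

```bash
python3 - <<'E'
from h import *
s=grab('side');o=bot.observe();print(o['position'],o['tool_rot'],o['grip_width'])
print('y S',blobs(s,(22,170,140),(32,255,255),30),'or',blobs(s,(6,200,150),(14,255,255),60),'red',blobs(s,(0,150,60),(5,255,255),20)[:1])
E
```

```text
[0.63112942 0.07722623 0.2509795 ] [3.14032339 0.00434656 3.14137475] 0.025229646139219773
y S [(np.int32(91), [265.8, 139.8], [259, 134, 12, 12])] or [(np.int32(142), [230.2, 181.8], [216, 175, 26, 16]), (np.int32(158), [256.1, 208.8], [242, 200, 27, 19]), (np.int32(189), [285.9, 239.1], [270, 230, 28, 21])] red [(np.int32(276), [195.3, 217.1], [180, 212, 29, 11])]
```

jog_arm --pt "0.99 0.11 0 0 0" --pt "0.99 0.11 0 0 0" --pt "0.99 0.11 0 0 0" --pt "0.99 0.11 0 0 0" --pt "0.99 0.11 0 0 0" --pt "0.98 0.1 0 0 0" --pt "0 0 0.7 -0.9 0" --pt "0 0 0.7 -0.9 0" --pt "0 0 1 0 0" --pt "0 0 0 0 0"

```text
clock: 30.25
position: [0.4505, 0.096, 0.1734]
tool_rot: [-3.141, -0.005, -2.998]
force: [-0.9, -0.4, -1.0]
grip_width: 0.0254
finger_force: 69.2
```

```bash
python3 - <<'E'
from h import *
s=grab('side');c=grab('top');o=bot.observe();print(o['position'],o['tool_rot'],o['grip_width'])
print('red',blobs(s,(0,150,60),(5,255,255),20)[:1],blobs(c,(0,150,60),(5,255,255),20))
cv2.imwrite('pics/c10.png',np.hstack([cv2.resize(s[0][120:290,150:340],(486,435),interpolation=2),cv2.resize(c[0][150:300,200:303],(299,435),interpolation=2)]))
E
```

```text
[0.45214195 0.09635051 0.17619634] [-3.14131397e+00 -1.10241344e-03 -2.99849939e+00] 0.02539910187568054
red [(np.int32(110), [188.3, 218.2], [180, 212, 20, 11])] [(np.int32(607), [386.9, 236.8], [367, 215, 42, 42]), (np.int32(49), [221.0, 231.2], [217, 227, 10, 8])]
```

View pics/c10.png

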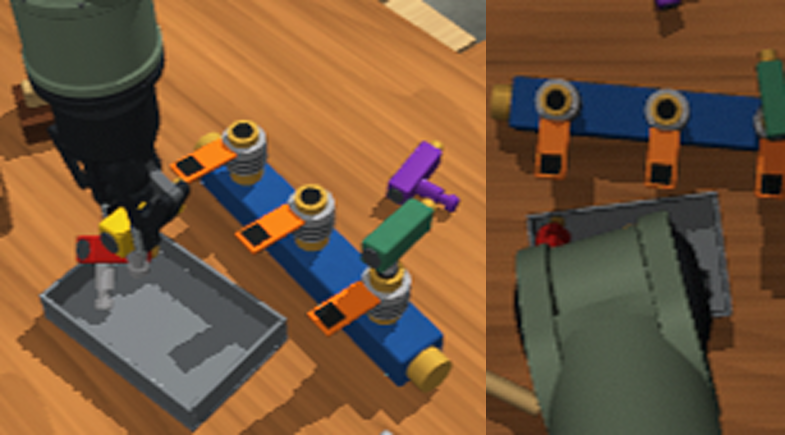

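Yellow hangs over the middle of the tray, red still stands, and sleeves 2 and 3 are forward. Lowering.

jog_arm --pt "0 -0.1 1 0 0" --pt "0 0 1 0 0" --pt "0 0 1 0 0" --pt "0 0 0.9 0 0" --pt "0 0 0.3 0 0" --pt "0 0 0 0 0"

```text
clock: 30.95
position: [0.4529, 0.0935, 0.05]
tool_rot: [-3.141, -0.001, -2.998]
force: [0.6, 0.6, -0.9]
grip_width: 0.025
finger_force: 69.2
```

jog_arm --pt "0 0 0 0 0.45" --pt "0 0 0 0 0.45" --pt "0 0 0 0 0.45" --pt "0 0 0 0 0.45" --pt "0 0 -0.5 0 0.5" --pt "0 0 -1 0 0.5" --pt "0 0 -1 0 0.6" --pt "0 0 -1 0 0.7" --pt "0 0 -1 0 0.7" --pt "0 0 -1 0 0.7"

```text
clock: 31.95
position: [0.4525, 0.0934, 0.2164]
tool_rot: [3.141, 0.0, -2.998]
force: [0.2, -0.4, -0.3]
grip_width: 0.06
finger_force: 0.0
```

jog_arm --pt "-0.98 -1 0 0 0.7" --pt "-0.98 -1 0 0 0.7" --pt "-0.98 -0.99 0 0 0.7" --pt "-0.98 -0.99 0 0 0.7" --pt "-0.97 -0.99 0 0 0.7" --pt "0 0 0 0 0.7"

```text
clock: 32.55
position: [0.6217, -0.0372, 0.2145]
tool_rot: [-3.14, 0.001, -3.002]
force: [-1.3, 0.3, -0.7]
grip_width: 0.0598
finger_force: 0.0
```

```bash
python3 - <<'E'
from h import *
s=grab('side');c=grab('top');o=bot.observe();print(o['position'],o['tool_rot'],o['grip_width'])
print('red',blobs(s,(0,150,60),(5,255,255),20)[:1],blobs(c,(0,150,60),(5,255,255),20)[:2])
print('y',blobs(s,(22,170,100),(32,255,255),20),blobs(c,(22,170,100),(32,255,255),20))
cv2.imwrite('pics/c11.png',np.hstack([cv2.resize(s[0][120:290,150:340],(486,435),interpolation=2),cv2.resize(c[0][150:300,200:303],(299,435),interpolation=2)]))
E
```

```text
[ 0.61912722 -0.03359898  0.2144444 ] [ 3.14154977e+00 -7.83228300e-04 -2.99919387e+00] 0.05987313646884787
red [(np.int32(277), [195.3, 217.1], [180, 212, 29, 11])] [(np.int32(603), [386.8, 236.8], [367, 215, 42, 42]), (np.int32(203), [220.9, 238.4], [214, 227, 14, 23])]
y [(np.int32(254), [225.2, 236.0], [213, 229, 25, 15])] [(np.int32(137), [253.8, 231.5], [250, 223, 9, 18])]
```

View pics/c11.png

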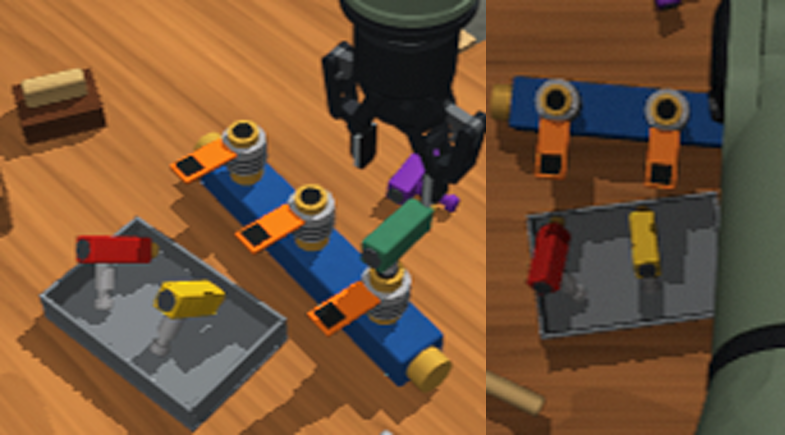

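Yellow has tipped forward and rests on its tip in the middle of the tray; red leans in the left corner. The right side is free for green.

jog_arm --pt "0 0 1 0 0.7" --pt "0 0 1 0 0.7" --pt "0 0 0.8 0 0.7" --pt "0 0 0.38 0 0.7" --pt "0 0 0 0 0" --pt "0 0 0 0 0" --pt "0 0 0 0 0" --pt "0 0 0 0 0" --pt "0 0 0 0 0" --pt "0 0 0 0 0"

```text
clock: 33.65
position: [0.6198, -0.0331, 0.1207]
tool_rot: [-3.141, 0.002, -2.998]
force: [-1.7, 0.1, 8.2]
grip_width: 0.0249
finger_force: 69.6
```

jog_arm --pt "0 0 -0.3 0 0" --pt "0 0 -0.5 0 0" --pt "0 0 -0.5 0 0" --pt "0 0 -1 0 0" --pt "0 0 -1 0 0" --pt "0 0 -1 0 0" --pt "0 0 0 0 0"

```text
clock: 34.35
position: [0.621, -0.0333, 0.2539]
tool_rot: [-3.141, 0.007, -2.998]
force: [0.9, -0.4, -2.2]
grip_width: 0.0249
finger_force: 70.0
```

```bash
python3 - <<'E'
from h import *
s=grab('side');c=grab('top');o=bot.observe();print(o['position'],o['tool_rot'],o['grip_width'])
print('g S',blobs(s,(65,90,40),(90,255,255),30),'or',blobs(s,(6,200,150),(14,255,255),60),'red',blobs(s,(0,150,60),(5,255,255),20)[:1])
print('y',blobs(s,(22,170,100),(32,255,255),20),blobs(c,(22,170,100),(32,255,255),20))
E
```

```text
[ 0.6194719  -0.03302358  0.24985372] [-3.14157230e+00  1.96322117e-03 -2.99800381e+00] 0.02486410059582637
g S [(np.int32(174), [301.9, 171.1], [293, 162, 15, 22]), (np.int32(211), [288.4, 299.5], [278, 291, 22, 19])] or [(np.int32(135), [230.0, 182.0], [216, 175, 26, 16]), (np.int32(127), [255.6, 209.3], [242, 200, 27, 19]), (np.int32(100), [283.2, 240.0], [270, 229, 28, 20])] red [(np.int32(275), [195.4, 217.1], [180, 212, 29, 11])]
y [(np.int32(253), [225.1, 236.0], [213, 229, 25, 15])] [(np.int32(136), [253.8, 231.5], [250, 223, 9, 18])]
```

jog_arm --pt "0.95 0.73 0 0 0" --pt "0.95 0.73 0 0 0" --pt "0.95 0.73 0 0 0" --pt "0.95 0.73 0 0 0" --pt "0.95 0.72 0 0 0" --pt "0 0 1 0 0" --pt "0 0 1 0 0" --pt "0 0 0 0 0"

```text
clock: 35.25
position: [0.4605, 0.0544, 0.1858]
tool_rot: [-3.141, -0.006, -2.998]
force: [0.4, -0.3, -1.3]
grip_width: 0.0249
finger_force: 69.7
```

```bash
python3 - <<'E'
from h import *
s=grab('side');o=bot.observe();print(o['position'],o['grip_width'])
print('red',blobs(s,(0,150,60),(5,255,255),20)[:1],'y',blobs(s,(22,170,100),(32,255,255),20))
E
```

```text
[0.46154437 0.05429877 0.18752406] 0.024974341106487042
red [(np.int32(242), [193.8, 217.2], [180, 212, 28, 11])] y [(np.int32(223), [226.5, 236.7], [214, 229, 24, 15])]
```

jog_arm --pt "0 0 1 0 0" --pt "0 0 1 0 0" --pt "0 0 1 0 0" --pt "0 0 1 0 0" --pt "0 0 0.5 0 0" --pt "0 0 0.08 0 0" --pt "0 0 0 0 0"

```text
clock: 36.0
position: [0.4633, 0.0546, 0.0518]
tool_rot: [3.142, 0.0, -2.998]
force: [-0.2, -0.4, -1.2]
grip_width: 0.025
finger_force: 69.8
```

jog_arm --pt "0 0 0 0 0.4" --pt "0 0 0 0 0.4" --pt "0 0 0 0 0.4" --pt "0 0 0 0 0.4" --pt "0 0 -0.5 0 0.45" --pt "0 0 -1 0 0.5" --pt "0 0 -1 0 0.5" --pt "0 0 -1 0 0.5" --pt "0 0 -1 0 0.5" --pt "0 0 -1 0 0.5"

```text
clock: 37.0
position: [0.4624, 0.0545, 0.2175]
tool_rot: [3.142, 0.0, -2.998]
force: [0.7, 0.5, 0.6]
grip_width: 0.0424
finger_force: 0.0
```

jog_arm --pt "0 -1 0 0 0.5" --pt "0 -1 0 0 0.5" --pt "0 -1 0 0 0.5" --pt "0 -1 0 0 0.5" --pt "0 -1 0 0 0.5" --pt "0 -1 0 0 0.5" --pt "0 -1 0 0 0.5" --pt "0 -1 0 0 0.5" --pt "0 0 0 0 0.5"

```text
clock: 37.9
position: [0.4967, -0.1868, 0.2162]
tool_rot: [-3.14, 0.0, -3.002]
force: [-1.3, 1.5, 0.1]
grip_width: 0.0424
finger_force: 0.0
```

```bash
python3 - <<'E'
from h import *
s=grab('side');c=grab('top');o=bot.observe();print(o['position'],o['force'])
print('red',blobs(s,(0,150,60),(5,255,255),20)[:2],'y',blobs(s,(22,170,100),(32,255,255),20),'g',blobs(s,(65,90,40),(90,255,255),30))
b=[x for x in blobs(s,(0,0,0),(180,255,40),100) if x[1][0]>330 and x[1][1]>300];print(b)
cv2.imwrite('pics/c12.png',np.hstack([cv2.resize(s[0][120:380,150:400],(456,475),interpolation=2),cv2.resize(c[0][150:300,200:307],(339,475),interpolation=2)]))
E
```

```text
[ 0.49669247 -0.18321489  0.21594641] [-0.36456106  0.72216782 -0.38889444]
red [(np.int32(269), [195.3, 217.2], [180, 212, 29, 11]), (np.int32(1457), [346.1, 343.7], [315, 312, 64, 63])] y [(np.int32(293), [208.2, 231.1], [195, 226, 30, 15]), (np.int32(81), [334.7, 345.1], [331, 339, 9, 13]), (np.int32(44), [351.3, 353.6], [346, 349, 11, 8])] g [(np.int32(361), [224.3, 240.6], [209, 234, 31, 15]), (np.int32(210), [288.4, 299.5], [278, 291, 22, 19])]
[(np.int32(223), [378.6, 332.2], [372, 321, 15, 22])]
```

View pics/c12.png

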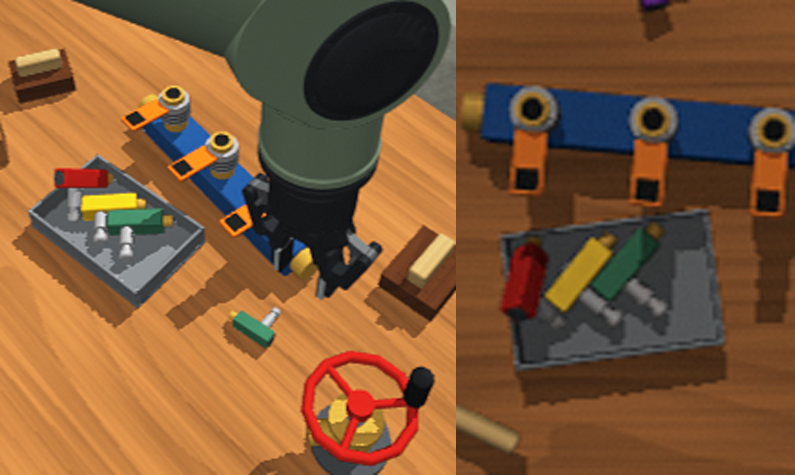

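All three nozzles are in the tray. Red is near its left wall, so I check how much margin it has.

```bash
python3 - <<'E'
from h import *
s=grab('side');c=grab('top')
tc=np.array([200+np.array([500,712,722,520])-456*1.0]).ravel() if 0 else None
k=107/339
P=[(200+(u-456)*k,150+v*k) for u,v in [(501,237),(708,211),(723,343),(520,368)]]
W=np.array([ray(c,*p,.036)[:2] for p in P]); m=W.mean(0); y=(W[0]+W[3]-W[1]-W[2]); y/=np.linalg.norm(y); x=np.array([y[1],-y[0]])
print('tray',m,x)
for n,t,q in (('r',((0,150,60),(5,255,255)),0),('y',((22,170,100),(32,255,255)),0),('g',((65,90,40),(90,255,255)),0)):
    bt=[b for b in blobs(c,*t,60) if b[1][0]<300][0][1]; bs=[b for b in blobs(s,*t,60) if b[1][0]<260][0][1]
    X=cv2.triangulatePoints(c[1]@np.c_[c[2],c[3]],s[1]@np.c_[s[2],s[3]],np.array(bt),np.array(bs)).ravel(); X=X[:3]/X[3]
    print(n,X.round(3),'tray xy',((X[:2]-m)@x).round(3),((X[:2]-m)@y).round(3), rect(c,*t,X[2],(200,210,300,290)))
E
```

```text
tray [0.4726498  0.11535917] [0.99293994 0.11861822]
r [0.483 0.2   0.038] tray xy 0.02 0.083 (array([0.4833, 0.1996]), [np.float64(0.066), np.float64(0.034)], np.float64(-11.2))
y [0.487 0.151 0.025] tray xy 0.019 0.034 (array([0.4886, 0.1506]), [np.float64(0.073), np.float64(0.025)], np.float64(-38.8))
g [0.498 0.107 0.018] tray xy 0.024 -0.011 (array([0.4973, 0.1068]), [np.float64(0.072), np.float64(0.026)], np.float64(-40.8))
```

Red is inside by only about 10 mm, so I nudge it inward with closed fingers from the left.

jog_arm --pt "-0.09 1 0 0 0" --pt "-0.09 1 0 0 0" --pt "-0.09 1 0 0 0" --pt "-0.09 1 0 0 0" --pt "-0.09 1 0 0 0" --pt "-0.09 1 0 0 0" --pt "-0.09 1 0 0 0" --pt "-0.09 1 0 0 0" --pt "-0.09 1 0 0 0" --pt "-0.09 1 0 0 0" --pt "-0.09 1 0 0 0" --pt "-0.08 1 0 0 0"

```text
clock: 39.3
position: [0.4764, 0.1801, 0.2162]
tool_rot: [3.141, 0.0, -2.996]
force: [0.6, -0.3, -0.8]
grip_width: 0.0002
finger_force: 0.0
```

jog_arm --pt "0 1 0 0 0" --pt "0 1 0 0 0" --pt "0 0.55 0 0 0" --pt "0 0 0 0 0" --pt "0 0 1 0 0" --pt "0 0 1 0 0" --pt "0 0 1 0 0" --pt "0 0 0 0 0"

```text
clock: 40.1
position: [0.4647, 0.2518, 0.1233]
tool_rot: [-3.139, -0.005, -2.998]
force: [-0.5, -0.3, 1.1]
grip_width: 0.0
finger_force: 0.0
```

```bash
python3 - <<'E'
from h import *
s=grab('side');c=grab('top');o=bot.observe();print(o['position'],o['grip_width'])
print('red',blobs(s,(0,150,60),(5,255,255),20)[:1])
cv2.imwrite('pics/c13.png',np.hstack([cv2.resize(s[0][130:290,110:270],(480,480),interpolation=2),cv2.resize(c[0][180:290,195:295],(318,350),interpolation=2)]) if 0 else cv2.resize(s[0][130:290,110:270],(480,480),interpolation=2))
E
```

```text
[0.46644407 0.25301782 0.12661133] 0.0003073507907434523
red [(np.int32(270), [195.3, 217.2], [180, 212, 29, 11])]
```

View pics/c13.png

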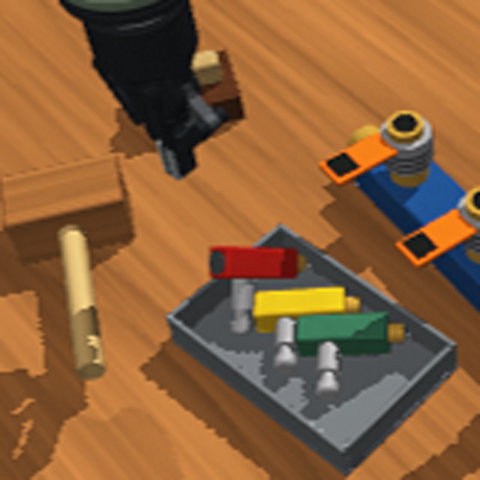

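jog_arm --pt "0 0 1 0 0" --pt "0 0 1 0 0" --pt "0 0 0.68 0 0" --pt "0 0 0 0 0" --pt "0 -0.25 0 0 0" --pt "0 -0.25 0 0 0" --pt "0 -0.2 0 0 0" --pt "0 -0.2 0 0 0"

```text
clock: 41.0
position: [0.471, 0.227, 0.0468]
tool_rot: [3.14, 0.002, -2.998]
force: [0.4, 6.9, 7.1]
grip_width: -0.0001
finger_force: 4.1
```

jog_arm --pt "0 -0.15 0 0 0" --pt "0 -0.15 0 0 0" --pt "0 -0.15 0 0 0" --pt "0 0 0 0 0"

```text
clock: 41.4
position: [0.4721, 0.2127, 0.0456]
tool_rot: [-3.141, -0.0, -2.999]
force: [-0.4, 0.3, -0.2]
grip_width: 0.0002
finger_force: 0.2
```

```bash
python3 - <<'E'
from h import *
s=grab('side');print(bot.observe()['position'],'red',blobs(s,(0,150,60),(5,255,255),20)[:1],'y',blobs(s,(22,170,100),(32,255,255),60)[:1],'g',blobs(s,(65,90,40),(90,255,255),60)[:1])
E
```

```text
[0.47200095 0.21308921 0.04550305] red [(np.int32(248), [199.7, 219.1], [185, 213, 27, 13])] y [(np.int32(296), [211.5, 231.7], [197, 227, 32, 14])] g [(np.int32(361), [226.2, 241.6], [211, 236, 31, 14])]
```

jog_arm --pt "0 -0.15 0 0 0" --pt "0 -0.15 0 0 0" --pt "0 0 0 0 0" --pt "0 0.7 0 0 0" --pt "0 0.7 0 0 0" --pt "0 0 -1 0 0" --pt "0 0 -1 0 0" --pt "0 0 -1 0 0" --pt "0 0 -1 0 0" --pt "0 0 -1 0 0" --pt "0 0 -1 0 0" --pt "0 0 0 0 0"

```text
clock: 42.65
position: [0.4686, 0.2468, 0.229]
tool_rot: [3.139, 0.005, -2.998]
force: [0.8, -0.2, 0.1]
grip_width: 0.0001
finger_force: 0.0
```

jog_arm --pt "0 1 0 0 0" --pt "0 1 0 0 0" --pt "0 1 0 0 0" --pt "0 1 0 0 0" --pt "0 1 0 0 0" --pt "0 1 0 0 0" --pt "0 0 0 0 0"

```text
clock: 43.35
position: [0.4395, 0.428, 0.2243]
tool_rot: [3.141, -0.002, -2.994]
force: [-0.1, -0.4, -0.4]
grip_width: -0.0004
finger_force: 0.0
```

```bash
python3 - <<'E'
from h import *
s=grab('side');c=grab('top');print(bot.observe()['position'])
cv2.imwrite('pics/c14.png',np.hstack([cv2.resize(s[0][120:290,150:300],(397,450),interpolation=2),cv2.resize(c[0][150:300,190:323],(399,450),interpolation=2)]))
for n,t in (('r',((0,150,60),(5,255,255))),('y',((22,170,100),(32,255,255))),('g',((65,90,40),(90,255,255)))):
    bt=[b for b in blobs(c,*t,60) if b[1][0]<300][0][1]; bs=[b for b in blobs(s,*t,60) if b[1][0]<260][0][1]
    X=cv2.triangulatePoints(c[1]@np.c_[c[2],c[3]],s[1]@np.c_[s[2],s[3]],np.array(bt),np.array(bs)).ravel(); X=X[:3]/X[3]; d=X[:2]-[.4726,.1154]
    print(n,X.round(3),d@[.993,.119],d@[-.119,.993])
print([b for b in blobs(s,(0,0,0),(180,255,40),100) if b[1][0]>330 and b[1][1]>300],[b for b in blobs(s,(6,200,150),(14,255,255),60)])
E
```

```text
[0.44120584 0.4242389  0.22459274]
r [0.481 0.2   0.039] 0.01797719308710749 0.08320981009400019
y [0.492 0.143 0.026] 0.022475579813766532 0.024769862849331872
g [0.499 0.099 0.021] 0.024552881509437595 -0.019799184441004144
[(np.int32(247), [379.0, 331.6], [371, 321, 17, 22])] [(np.int32(152), [230.6, 181.7], [216, 175, 26, 16]), (np.int32(176), [256.6, 208.3], [242, 200, 27, 19]), (np.int32(202), [285.7, 237.7], [270, 229, 28, 20])]
```

View pics/c14.png

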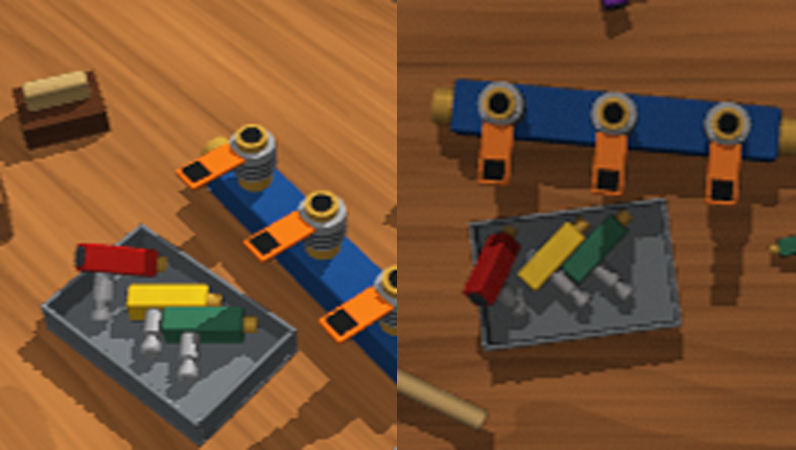

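```bash
python3 - <<'E'
from h import *
s=grab('side');c=grab('top')
print('redT',rect(c,(0,150,60),(5,255,255),.05,(200,210,300,290)))
for n,a,b in [('rear',(190+(477-397)/3,150+297/3),(150+82*.378,120+257*.378)),('front',(190+(507-397)/3,150+240/3),(150+158*.378,120+262*.378)),('neck',(190+(505-397)/3,150+292/3),(150+102*.378,120+278*.378)),('foot',(190+(520-397)/3,150+310/3),(150+101*.378,120+315*.378))]:
    X=cv2.triangulatePoints(c[1]@np.c_[c[2],c[3]],s[1]@np.c_[s[2],s[3]],np.array(a),np.array(b)).ravel(); X=X[:3]/X[3]; d=X[:2]-[.4726,.1154]
    print(n,X.round(3),'tray',(d@[.993,.119]).round(3),(d@[-.119,.993]).round(3))
k=1/3
P=[(190+(u-397)*k,150+v*k) for u,v in [(470,223),(663,199),(680,325),(484,349)]]; print(np.mean([ray(c,*p,.036) for p in P],0))
E
```

```text
redT (array([0.481 , 0.1984]), [np.float64(0.07), np.float64(0.033)], np.float64(-23.9))
rear [0.452 0.211 0.056] tray -0.009 0.097
front [0.51  0.184 0.022] tray 0.045 0.063
neck [0.455 0.185 0.046] tray -0.009 0.071
foot [0.437 0.172 0.017] tray -0.028 0.061
[0.47302399 0.11677261 0.036     ]
```

Red's barrel point is at y ≈ 0.085 in the tray frame, against a limit of 0.097. It is stable, and the knob and sleeves read as required, so I hand in.

```bash
python3 -c "
from workcell import bot
print(bot.job_done())"
```

```text
the job is handed in; nothing more can be done
None
```

The job is handed in, with no verdict returned: the handwheel went to its stop and was backed off about 88°, and all three sleeves are forward. The red, yellow and green nozzles are in the tray, red leaning on the left wall about 12 mm inside the limit by my estimate.

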